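# Open the battery cover of the hutch door opener

## Robot

A 7-joint arm with a two-finger parallel gripper is mounted at the origin on the work surface. World frame = base frame: x ahead of the robot, y to its left, z up, the work surface at z = 0. Lengths are in mm, angles in rad, forces in N, time in s.
With the tool pointing down it reaches from about 425 to 800 mm from the base axis. Payload 8.3 kg.
Tool frame: the origin (TCP) lies at the very end of the fingers, on their centre line; the grasp point (between the pads) lies ctrl.pinch_z behind it (ctrl.pinch_z is the distance from the TCP to the grasp point, in mm); z points along the fingers, y is the direction in which the jaws open and shut (so a half turn about z gives the same grasp; the last joint's range is limited). The gripper opens to 85 mm and grips with 20 to 120 N. Pads are 22 mm wide; open, the fingers measure 114 mm over their backs; the gripper's body (76 mm by 85 mm) begins 54 mm behind the grasp point. The pads swing forward as they close: fully open they stand 13 mm farther back than shut.
Start: joints at [1.247, 0.383, 0.016, 1.37, -0.006, 1.388, -0.046], TCP at [161.197, -603.836, 231.279] pointing down, gripper open.
Joint ranges: [-2.95, 2.95], [-0.25, 2.06], [-1.52, 1.56], [0.18, 2.33], [-1.44, 4.58], [0.02, 2.06], [-3.01, 3.01]. Speed limits (rad/s): [2.39, 2.39, 3.01, 3.01, 3.14, 3.14, 3.14].

## Interface

Orientations are given as a unit quaternion [x, y, z, w].
In Python, from workcell import ctrl gives the robot as it stands. The module is installed in compiled form; this text tells all that it offers.
- The arm moves only by the tool servo_tool, never from a script. Its argument "increments" is a list of rows, each a list of 7 numbers: the shift along the world's x, y, z in m, then the turn, a rotation vector about the world's x, y, z in rad, then the opening, from 0 (shut) to 1 (fully open). A call has 1 to 12 rows; each row is the pose to reach, as a shift and turn from the pose commanded when the call began; what a row does not reach only later rows make up. A row lasts 1/8 s, in which the tool goes at most 62.5 mm and 10.7 degrees, less where a joint would pass 70% of its speed; a pose out of reach is approached as far as the arm can. A call with a gripper value outside its range is refused whole. The fingers move at their own pace and stop on an object; "newtons" is the grip in N (left out, the last holds). Time passes only in rows, so rows that repeat a pose let the fingers close. It gives the time, the measured TCP pose, the force and the opening at its end, in the units of the state.
- ctrl.observe(): the state, without advancing time (a new reading comes with each control period).
- ctrl.grab_frame(name): name is "scene" or "side" or "wrist"; returns a dict with "frame" (400x640x3 uint8, blue, green, red), "K" (3x3 intrinsics, pixels), "rvec" (rotation vector, rad) and "tvec" (3), from world to camera coordinates, as OpenCV has them; the wrist camera has in their place "mount" (4x4, takes a point from camera to tool coordinates, whose origin is the TCP and whose axes are the flange's). Camera axes: x right, y down, z forward; pixel columns grow to the right and rows downward; lengths in mm; the calibration is good to about 2 mm. A picture is of the moment at which its call begins: read the wrist's pose just before it. There is no depth.
- ctrl.sign_off(): hands the job in, once; it reports no verdict.
The state is a dict: "time": time; "qpos": joint angles; "dq": joint speeds; "effort": joint torques, N m; "position": TCP position; "eef_rot": TCP orientation; "contact_force": force on the tool from outside, world axes, zero at the start; "ft_torque": the same for the moment, N m; "gripper_width": finger opening in mm.
Only numpy, scipy, OpenCV 4.12 (cv2) and the standard library are available. Lean on these libraries where they do the work, as an engineer would, in place of code of your own. Each camera call takes 0.05 s, during which the arm holds its last target. There are 200 camera calls.

## Task

The automatic hutch door opener needs new batteries: on the unit with the orange cover, press the white release tab down and, keeping it down, slide the cover along its rails until it is fully open against its end stop. Then let go of it, and leave the blue cover of the feeder timer beside it shut.

Things in the scene. Friction and masses are not known exactly. Their poses are not given: they have to be found in the camera images.
- opener_press (a point): Top centre of the white tab (40 mm along x, 44 across) on the ORANGE cover; rides with it. +x: level, the way the cover opens, away from the robot within 35 deg. Tab top 87 mm over the table, 9 mm proud of the cover. Black rib of the cover to push on: near face 22 mm in +x of this point, 8 thick, 50 wide, 18 mm tall over the cover. Fixed dark grey box 240x100 mm, rails 83 mm high.
- opener_cover (a joint): Slide of the orange cover (114 mm long) in its rails, m: 0 = shut (start), 0.100 = open at the end stop. About 2.5 N of friction; stays where it is left. A catch holds it (1.5 mm of play) unless the tab is at least 5 mm down; keep the tab down for the first 13 mm of slide or more; all the way is fine.
- opener_tab (a joint): Travel of the opener's white tab straight down, m: 0 = up (start), 0.009 = fully down, flush with the cover. Spring: 3 N to start, 5.5 N at 5 mm, 7.5 N fully down. Springs back up when let go.
- feeder_cover (a joint): Slide of the BLUE cover on the feeder timer, a fixed box of the same shape, catch and white tab, beside the opener on its left or right, m: 0 = shut (start), 0.100 = open. Must stay shut.

How it is judged:
By the outcome, as a careful person would: the job done as asked, in the order asked, and still so for the second after the job is handed in, with the robot touching nothing.
It also fails if it takes over 40 s, if anything falls off the work surface, if the arm or the gripper's body presses on something with over 40 N, if the wrist force passes 120 N, or if a joint passes its speed limit or range.

## Working session

There is one attempt and no reset: what is moved stays moved. The work goes in short steps, Python scripts to look and compute and a tool call to move; the robot and the scene stay as the last step left them, time stands still between calls to the robot, and variables do not carry over. Pictures are saved under pics/ and viewed, about 8 in all and at most 12, crops included, and the job is handed in when it is done.

Besides the shell and the picture viewer there is one more tool, called after "Emit:" as a command line: name --pt "numbers of a row" for each row, then --argument value for the rest. servo_tool: Moves the arm, as the interface text tells. Its arguments: {"type":"object","properties":{"increments":{"type":"array"},"newtons":{"type":"number"}},"required":["increments"]}

```bash
mkdir -p pics; cat > h.py <<'E'
import numpy as np, cv2
from workcell import ctrl
def ray(f,uv):
    R,_=cv2.Rodrigues(np.array(f["rvec"],float)); t=np.array(f["tvec"],float).ravel()
    d=R.T@np.linalg.inv(np.array(f["K"]))@np.array([uv[0],uv[1],1.]); return -R.T@t,d
def onz(f,uv,z):
    o,d=ray(f,uv); return o+d*(z-o[2])/d[2]
def mask(im,c):
    h=cv2.cvtColor(im,cv2.COLOR_BGR2HSV)
    lo,hi={'orange':((5,120,80),(22,255,255)),'blue':((95,100,50),(130,255,255)),'white':((0,0,190),(180,45,255))}[c]
    return cv2.inRange(h,lo,hi)
def blobs(m,amin=60):
    n,l,s,c=cv2.connectedComponentsWithStats(m)
    return [(s[i].tolist(),c[i].round(1).tolist()) for i in range(1,n) if s[i][4]>amin]
E
python3 - <<'E'
from h import *
import pickle
s=ctrl.observe(); print(s['position'],s['eef_rot'],s['contact_force'],s['gripper_width'],ctrl.pinch_z)
fs={n:ctrl.grab_frame(n) for n in('scene','side')}
pickle.dump(fs,open('f0.pkl','wb'))
for n,f in fs.items():
    cv2.imwrite(f'pics/{n}0.png',f['frame'])
    for c in('orange','blue','white'):
        print(n,c,[(b,onz(f,b[1],{'white':87}.get(c,78)).round(0)) for b in blobs(mask(f['frame'],c))])
E
```

```text
[ 161.04371774 -603.35750143  230.26450845] [ 9.91506497e-01  1.30053365e-01 -1.38138407e-04 -9.84819955e-04] [0.47409921 0.33891123 0.75036277] 85.40316314698978 18.700000000000003
scene orange [(([0, 0, 640, 400, 172456], [337.7, 203.3]), array([481.,  22.,  78.])), (([228, 7, 13, 10, 84], [233.8, 11.9]), array([ 168., -759.,   78.])), (([230, 18, 13, 9, 68], [235.9, 21.7]), array([ 200., -704.,   78.])), (([580, 42, 6, 26, 89], [582.2, 55.4]), array([-417.,  136.,   78.])), (([550, 68, 30, 19, 269], [564.8, 77.0]), array([-278.,  148.,   78.])), (([63, 83, 50, 25, 102], [86.2, 95.9]), array([ 700., -664.,   78.]))]
scene blue [(([589, 3, 51, 98, 2534], [622.1, 61.9]), array([-469.,  230.,   78.])), (([578, 14, 41, 64, 226], [597.8, 45.4]), array([-505.,  146.,   78.])), (([100, 93, 84, 85, 2641], [142.4, 142.9]), array([ 681., -409.,   78.])), (([67, 203, 60, 56, 2277], [97.0, 230.4]), array([ 861., -252.,   78.])), (([366, 236, 78, 64, 1970], [400.1, 269.8]), array([507., 204.,  78.]))]
scene white [(([251, 128, 22, 12, 182], [261.7, 133.3]), array([ 468., -238.,   87.])), (([453
[... 1022 characters left out ...]
]), array([ 607., -335.,   78.])), (([209, 243, 92, 64, 1771], [251.4, 271.3]), array([495., 209.,  78.]))]
side white [(([252, 119, 19, 20, 335], [260.8, 128.7]), array([ 802., -343.,   87.])), (([353, 156, 18, 11, 161], [361.5, 161.1]), array([ 467., -233.,   87.])), (([244, 260, 42, 31, 696], [263.3, 273.9]), array([471., 216.,  87.])), (([527, 265, 46, 65, 939], [543.6, 293.4]), array([117.,  98.,  87.])), (([0, 268, 164, 132, 11920], [68.3, 353.8]), array([596., 422.,  87.])), (([625, 293, 15, 29, 191], [634.4, 310.2]), array([16., 85., 87.])), (([553, 313, 87, 70, 3124], [601.1, 343.5]), array([ 64., 164.,  87.])), (([275, 330, 23, 15, 121], [284.5, 337.6]), array([392., 304.,  87.]))]
```

View pics/scene0.png

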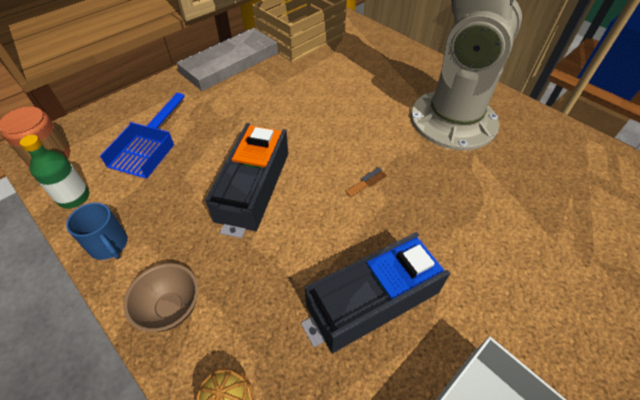

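View pics/side0.png

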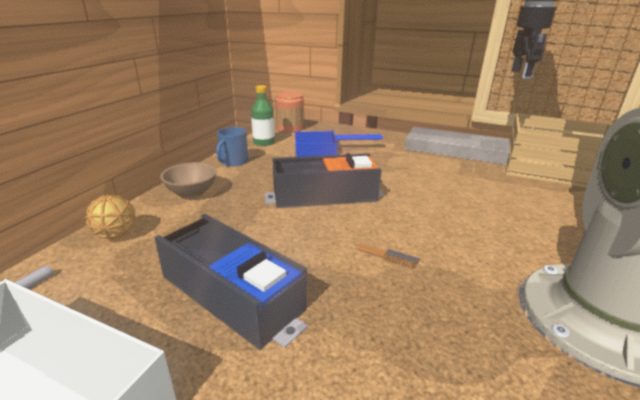

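The scene view shows the orange unit shut, with its white tab near (262,133) and its far end near (232,220). The blue unit is at (400,270). The two views agree on the tab to about 5 mm. Next I'll get the slide direction from the rail edges.

```bash
python3 - <<'E'
from h import *
import pickle
fs=pickle.load(open('f0.pkl','rb')); f=fs['scene']; g=fs['side']
im=np.hstack([cv2.resize(f['frame'][110:240,190:310],None,fx=3.3,fy=3.3,interpolation=cv2.INTER_CUBIC),cv2.resize(g['frame'][140:218,260:390],None,fx=3,fy=5.5,interpolation=cv2.INTER_CUBIC)])
print(im.shape); cv2.imwrite('pics/crop0.png',im)
for uv in((287,131),(252,208),(246,125),(208,197)): print(uv,onz(f,uv,83).round(1))
for uv in((378,170),(274,174),(273,158),(372,155)): print('side',uv,onz(g,uv,83).round(1))
s=ctrl.observe()
from scipy.spatial.transform import Rotation as R
print(R.from_quat(s['eef_rot']).as_matrix().round(3)); print(ctrl.grab_frame('wrist')['mount'])
E
```

```text
(429, 786, 3)
(287, 131) [ 418.2 -207.2   83. ]
(252, 208) [615.8 -85.8  83. ]
(246, 125) [ 475.  -290.1   83. ]
(208, 197) [ 663.1 -169.5   83. ]
side (378, 170) [ 420.4 -208.3   83. ]
side (274, 174) [621.7 -91.7  83. ]
side (273, 158) [ 668.  -171.6   83. ]
side (372, 155) [ 457.5 -290.3   83. ]
[[ 0.966  0.258 -0.001]
 [ 0.258 -0.966  0.002]
 [-0.    -0.002 -1.   ]]
[[-1.04215755e-04 -9.49498692e-01 -3.13770972e-01  7.95135111e+01]
 [ 9.99999721e-01  1.33317226e-04 -7.35569187e-04  6.17077555e-01]
 [ 7.40253056e-04 -3.13770960e-01  9.49498413e-01 -1.41495236e+02]
 [ 0.00000000e+00  0.00000000e+00  0.00000000e+00  1.00000000e+00]]
```

View pics/crop0.png

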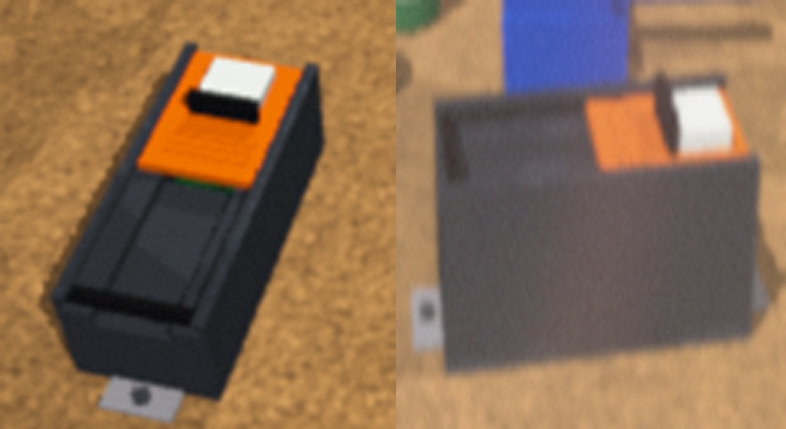

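The crop confirms the orange cover is at the near end, with the tab nearest the robot and the black rib beyond it. The rail corners give a 31° slide direction and a 233 × 100 mm top, against the given 240 × 100. I'll move above the tab with the fingers shut.

Emit:
servo_tool --pt "0.04 0.05 0 0 0 0.04 0" --pt "0.08 0.1 0 0 0 0.08 0" --pt "0.12 0.15 0 0 0 0.12 0" --pt "0.16 0.2 0 0 0 0.16 0" --pt "0.2 0.25 0 0 0 0.2 0" --pt "0.24 0.3 -0.01 0 0 0.24 0" --pt "0.27 0.34 -0.01 0 0 0.28 0" --pt "0.28 0.352 -0.01 0 0 0.28 0" --pt "0.28 0.352 -0.01 0 0 0.28 0" --pt "0.28 0.352 -0.01 0 0 0.28 0" --pt "0.28 0.352 -0.01 0 0 0.28 0"

```text
time: 1.52
position: [440.1, -253.6, 221.2]
eef_rot: [0.964, 0.266, -0.0, 0.0]
contact_force: [-0.0, 0.1, -0.2]
gripper_width: 0.1
```

```bash
cat >> h.py <<'E'
from scipy.spatial.transform import Rotation as Rn
def wrist():
    s=ctrl.observe(); f=ctrl.grab_frame('wrist'); T=np.eye(4); T[:3,:3]=Rn.from_quat(s['eef_rot']).as_matrix(); T[:3,3]=s['position']
    f['C']=T@np.array(f['mount']); return s,f
def wz(f,uv,z):
    d=f['C'][:3,:3]@np.linalg.inv(np.array(f['K']))@np.array([uv[0],uv[1],1.]); o=f['C'][:3,3]; return o+d*(z-o[2])/d[2]
E
python3 - <<'E'
from h import *
import pickle
s,f=wrist(); print(s['position'],s['time'],s['gripper_width'],s['contact_force'],Rn.from_quat(s['eef_rot']).as_matrix()[:2,0])
pickle.dump(f,open('w1.pkl','wb')); cv2.imwrite('pics/w1.png',f['frame'])
for c,z in(('white',87),('orange',78)):
    m=mask(f['frame'],c)
    for b,p in blobs(m,500): print(c,b,p,wz(f,p,z).round(1))
    cs=max(cv2.findContours(m,0,2)[0],key=cv2.contourArea); q=cv2.boxPoints(cv2.minAreaRect(cs))
    print(c,[(p.round().tolist(),wz(f,p,z).round(1)[:2].tolist()) for p in q])
E
```

```text
[ 440.13333581 -253.62924154  221.23967675] 1.525 0.10356710340898018 [-0.02983574  0.11868594 -0.22221229] [0.85900202 0.51197202]
white [300, 132, 47, 43, 1921] [323.5, 152.8] [ 470.3 -238.3   87. ]
white [0, 265, 102, 71, 2160] [48.2, 294.0] [177.3 -55.3  87. ]
white [([-10.0, 288.0], [151.4, 2.6]), ([4.0, 257.0], [200.3, -2.9]), ([114.0, 308.0], [196.2, -124.1]), ([99.0, 340.0], [143.7, -123.5])]
orange [0, 0, 640, 400, 159222] [304.9, 167.3] [ 447.3 -230.7   78. ]
orange [([-0.0, 0.0], [440.2, 60.3]), ([639.0, 0.0], [714.6, -400.4]), ([639.0, 399.0], [402.7, -767.7]), ([0.0, 399.0], [-33.2, -37.8])]
```

View pics/w1.png

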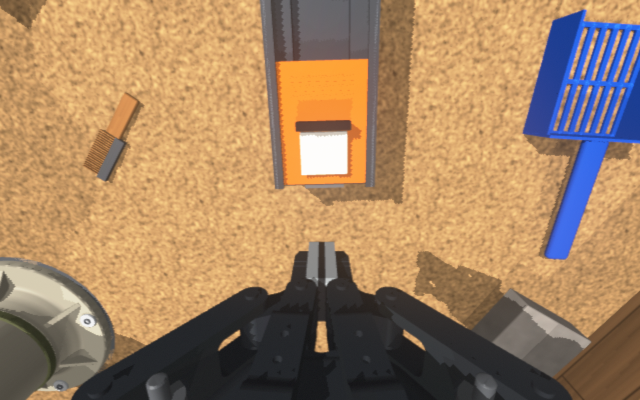

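The wrist view shows the tab at (323,153), giving (470,-238,87), which agrees with the other two views. The rib is just beyond it at row 126, and the rails line up with the tool's x axis. I'll descend to just above the tab, 5 mm past its centre towards the rib.

Emit:
servo_tool --pt "0.017 0.009 -0.03 0 0 0 0" --pt "0.034 0.018 -0.075 0 0 0 0" --pt "0.034 0.018 -0.11 0 0 0 0" --pt "0.034 0.018 -0.124 0 0 0 0" --pt "0.034 0.018 -0.124 0 0 0 0" --pt "0.034 0.018 -0.124 0 0 0 0"

```text
time: 2.33
position: [476.0, -234.7, 98.9]
eef_rot: [0.964, 0.267, 0.001, 0.001]
contact_force: [0.1, 1.1, 0.0]
gripper_width: -0.0
```

```bash
python3 - <<'E'
from h import *
s,f=wrist(); print(s['position'],s['contact_force'])
g=ctrl.grab_frame('side')
cv2.imwrite('pics/w2.png',np.hstack([cv2.resize(f['frame'][80:360,180:460],(400,400)),cv2.resize(g['frame'][80:220,260:400],(400,400))]))
E
```

```text
[ 475.96753399 -234.67417859   98.90670572] [0.09058253 1.11858876 0.04508243]
```

View pics/w2.png

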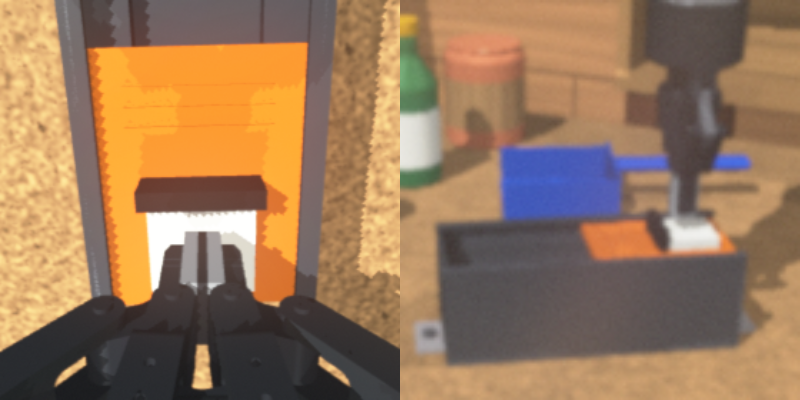

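The fingers are centred over the tab and clear of the rib in both views. Now I'll press.

Emit:
servo_tool --pt "0 0 -0.008 0 0 0 0" --pt "0 0 -0.013 0 0 0 0" --pt "0 0 -0.017 0 0 0 0" --pt "0 0 -0.02 0 0 0 0" --pt "0 0 -0.022 0 0 0 0" --pt "0 0 -0.022 0 0 0 0"

```text
time: 3.18
position: [476.9, -233.5, 77.8]
eef_rot: [0.964, 0.268, 0.001, 0.001]
contact_force: [-5.0, 4.7, 22.9]
gripper_width: 0.3
```

The tab is fully down, with z at 78 mm, which is flush. I'll ease up about 1 mm and start the slide.

Emit:
servo_tool --pt "0 0 0.001 0 0 0 0" --pt "0.003 0.002 0.001 0 0 0 0" --pt "0.007 0.004 0.001 0 0 0 0" --pt "0.013 0.008 0.001 0 0 0 0" --pt "0.02 0.012 0.001 0 0 0 0" --pt "0.026 0.0155 0.001 0 0 0 0" --pt "0.026 0.0155 0.001 0 0 0 0"

```text
time: 4.05
position: [502.8, -217.1, 78.0]
eef_rot: [0.963, 0.268, 0.001, 0.0]
contact_force: [-2.4, 5.1, 15.3]
gripper_width: -0.0
```

Emit:
servo_tool --pt "0.008 0.005 0 0 0 0 0" --pt "0.017 0.01 0 0 0 0 0" --pt "0.026 0.0155 0 0 0 0 0" --pt "0.034 0.0205 0 0 0 0 0" --pt "0.043 0.0255 0 0 0 0 0" --pt "0.05 0.03 0 0 0 0 0" --pt "0.056 0.0335 0 0 0 0 0" --pt "0.06 0.036 0 0 0 0 0" --pt "0.0615 0.0368 0 0 0 0 0" --pt "0.0615 0.0368 0 0 0 0 0"

```text
time: 5.3
position: [560.9, -181.1, 77.9]
eef_rot: [0.964, 0.267, -0.002, -0.001]
contact_force: [-15.9, 3.6, 25.8]
gripper_width: 0.2
```

```bash
python3 - <<'E'
from h import *
s,f=wrist(); print(s['position'],s['contact_force'])
g=ctrl.grab_frame('side')
cv2.imwrite('pics/w3.png',np.hstack([cv2.resize(f['frame'][80:360,180:460],(400,400)),cv2.resize(g['frame'][80:220,260:400],(400,400))]))
E
```

```text
[ 560.91561639 -181.07299058   77.90565578] [-15.85626655   3.60356847  25.80866814]
```

View pics/w3.png

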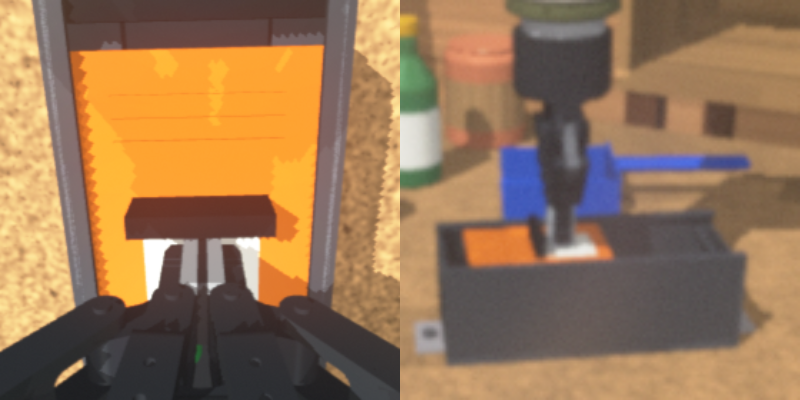

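The cover has moved with the fingers, and the force along the slide has risen to 12 N, so it is at or close to the stop. I'll ease the press a little and push a few mm more to confirm.

Emit:
servo_tool --pt "0 0 0.001 0 0 0 0" --pt "0.002 0.001 0.002 0 0 0 0" --pt "0.004 0.0024 0.002 0 0 0 0" --pt "0.005 0.003 0.002 0 0 0 0" --pt "0.005 0.003 0.002 0 0 0 0"

```text
time: 6.02
position: [565.6, -180.3, 78.4]
eef_rot: [0.964, 0.266, -0.002, 0.0]
contact_force: [-10.4, -2.9, 11.3]
gripper_width: 0.1
```

Emit:
servo_tool --pt "0.002 0.0012 0 0 0 0 0" --pt "0.004 0.0024 0 0 0 0 0" --pt "0.006 0.0036 0 0 0 0 0" --pt "0.006 0.0036 0 0 0 0 0" --pt "0.006 0.0036 0 0 0 0 0"

```text
time: 6.65
position: [566.0, -180.3, 78.2]
eef_rot: [0.964, 0.264, -0.008, 0.0]
contact_force: [-33.6, -7.8, 28.5]
gripper_width: -0.1
```

A further 7 mm of command moved it only 0.4 mm and the force rose to 34 N, so that is the hard stop. I'll relax the push, lift straight up and check.

Emit:
servo_tool --pt "-0.004 -0.0024 0 0 0 0 0" --pt "-0.006 -0.0036 0.004 0 0 0 0" --pt "-0.006 -0.0036 0.012 0 0 0 0" --pt "-0.008 -0.005 0.03 0 0 0 0" --pt "-0.01 -0.006 0.07 0 0 0 0" --pt "-0.04 -0.024 0.12 0 0 0 0" --pt "-0.08 -0.048 0.14 0 0 0 0" --pt "-0.08 -0.048 0.14 0 0 0 0" --pt "-0.08 -0.048 0.14 0 0 0 0"

```text
time: 7.78
position: [494.2, -222.3, 218.9]
eef_rot: [0.964, 0.267, 0.001, 0.0]
contact_force: [-0.2, -0.7, -0.2]
gripper_width: -0.2
```

```bash
python3 - <<'E'
from h import *
s,f=wrist(); print(s['position'],s['contact_force'],s['time'])
g=ctrl.grab_frame('side'); c=ctrl.grab_frame('scene')
m=mask(f['frame'],'white'); n=np.array([470.3,-238.3])
for b,p in blobs(m,300):
    q=wz(f,p,87)[:2]; print(b,p,q.round(1),np.linalg.norm(q-n).round(1))
print([(b,onz(c,b[1],87).round(0)) for b in blobs(mask(c['frame'],'white'))])
cv2.imwrite('pics/w4.png',np.hstack([f['frame'][0:400,180:460],cv2.resize(c['frame'][100:360,190:460],(415,400))]))
E
```

```text
[ 494.22344324 -222.29014902  218.88875814] [-0.23107235 -0.69388893 -0.17384881] 7.775
[295, 89, 50, 47, 2233] [319.9, 112.1] [ 554.6 -184.8] 99.8
[0, 303, 108, 65, 2553] [48.8, 329.8] [185.1 -40. ] 347.3
[(([453, 129, 27, 11, 123], [466.6, 133.5]), array([123.,  91.,  87.])), (([235, 158, 24, 14, 232], [246.6, 164.4]), array([ 553., -184.,   87.])), (([49, 182, 27, 20, 300], [62.5, 191.8]), array([ 869., -381.,   87.])), (([404, 245, 30, 28, 448], [418.8, 258.6]), array([470., 215.,  87.])), (([441, 337, 125, 63, 2049], [483.6, 382.5]), array([568., 409.,  87.]))]
```

View pics/w4.png

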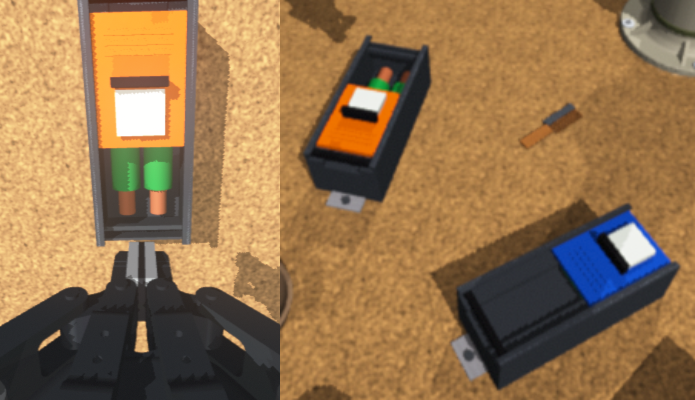

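The cover is against the far end with the batteries exposed. The tab moved 99.8 mm, the blue cover is unchanged and the robot is clear. I'm handing in the job.

```bash
python3 -c "
from workcell import ctrl
print(ctrl.sign_off())"
```

```text
the job is handed in; nothing more can be done
None
```

The orange cover on the hutch door opener is fully open against its end stop, and I handed the job in after about 8 s of robot time. I pressed the white tab fully down with the shut fingertips and kept it down for the whole slide. At the stop, the last 7 mm of commanded push moved the fingers only 0.4 mm while the force rose to about 34 N. Then I eased off and lifted clear.

- **Opener cover:** the wrist camera puts the tab 99.8 mm from where it started, against the 100 mm expected, and the scene camera agrees to about 2 mm. The picture shows the batteries exposed.
- **Feeder timer:** its blue cover is still shut. Its tab is within 0.3 px of its first position in the scene camera.
- **Robot:** it is touching nothing, standing 219 mm up with under 1 N on the wrist.

No check failed. The one disagreement was the tab's starting position, where the side camera differed from the others by about 5 mm. I used the wrist camera's value.

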